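Load a steel bar into the gated bar jig

ROBOT

A 7-joint arm with a two-finger parallel gripper is mounted at the origin on the work surface; the furniture and walls round the work are solid. World frame = base frame: x ahead of the robot, y to its left, z up, the work surface at z = 0. Lengths are in m, angles in rad, forces in N, time in s.
With the tool pointing down it reaches from about 0.4 to 0.85 m from the base axis. Payload 4.4 kg.
Tool frame: the origin (TCP) lies on the centre line of the jaws, within the pads' length; the fingertips stand bot.tip_reach ahead of it and the grasp point (between the pads) is the TCP (bot.tip_reach is the distance from the TCP to the fingertips, in m); z points along the fingers, y is the line along which they close (so a half turn about z gives the same grasp; the last joint's range is limited). The gripper opens to 94 mm and grips with 3 to 60 N. Pads are 16 mm wide; open, the fingers measure 119 mm over their backs; the gripper's body (75 mm by 177 mm) begins 78 mm behind the grasp point.
Start: joints at [1.159, 0.628, 0.038, 1.517, -0.027, 0.996, -0.02], TCP at [0.22, -0.612, 0.224] pointing down, gripper open.
Joint ranges: [-3.06, 3.06], [-0.37, 2.12], [-1.25, 1.32], [0.18, 2.47], [-1.1, 4.24], [0.23, 1.98], [-2.94, 2.94]. Speed limits (rad/s): [2.57, 2.57, 3.14, 3.14, 3.14, 3.14, 3.14].

INTERFACE

Orientations are given as [roll, pitch, yaw] about the fixed x, y, z axes, in that order (R = Rz(yaw) Ry(pitch) Rx(roll)).
In Python, from bench import bot, vision gives the robot as it stands. The module is installed in compiled form; this text tells all that it offers.
- The arm moves only by the shell command python3 -m pendant 'ROWS' [OPENING]. ROWS is JSON, a list of rows, each a list of 6 numbers: the shift along the tool's x, y, z in m, then the turn, a rotation vector about the tool's x, y, z in rad. A call has exactly 10 rows; each row is the pose to reach, as a shift and turn from the pose commanded when the call began, along the tool's axes at that moment; what a row does not reach only later rows make up. A row lasts 1/8 s, in which the tool goes at most 62.5 mm and 10.7 degrees, less where a joint would pass 70% of its speed; a pose out of reach is approached as far as the arm can. A call with a gripper value outside its range is refused whole. OPENING is the closure, from 0 (fully open) to 1 (shut), set as the call begins (- or left out, the last holds). The fingers move at their own pace and stop on an object; the grip force is fixed at half the most. Time passes only in rows, so rows that repeat a pose let the fingers close, or fill a call up. It gives the time, the measured TCP pose, the force and the opening at its end, in the units of the state.
- bot.observe(): the state, without advancing time (a new reading comes with each control period).
- vision.snapshot(name): name is "side" or "top"; returns the picture (420x560x3 uint8, blue, green, red); there is no depth.
- vision.calibration(name): a dict with "mtx" (3x3 intrinsics, pixels), "dist_coeffs" ([k1, k2, p1, p2, k3] as OpenCV has them; the pictures are not rectified), "rvec" (rotation vector, rad) and "tvec" (3), from world to camera coordinates, as OpenCV has them. Camera axes: x right, y down, z forward; pixel columns grow to the right and rows downward; lengths in m; the calibration is good to about 2 mm. A picture is of the moment at which its call begins. calibration takes no time and is no camera call.
- bot.close_job(): hands the job in, once; it reports no verdict.
The state is a dict: "time": time; "joint_pos": joint angles; "qd": joint speeds; "joint_torque": joint torques, N m; "tcp_pos": TCP position; "ee_rot": TCP orientation; "force": force on the tool from outside, world axes, zero at the start; "wrist_torque": the same for the moment, N m; "gripper_width": opening from 0.0 (shut) to 1.0 (fully open).
Only numpy, scipy, OpenCV 4.12 (cv2) and the standard library are available. Lean on these libraries where they do the work, as an engineer would, in place of code of your own. Each camera call takes 0.05 s, during which the arm holds its last target. There are 200 camera calls.

TASK

Load the short steel bar into the bar jig: lay it flat in the mouth of the jig, push it end first through the two sprung gate leaves and on into the covered slot, and press it gently home until you feel the hidden buffer at the back give a little; keep the pressure on for a moment. Then let go and take the gripper out so that the leaves swing shut behind the bar. Do not force anything and leave the other things on the bench where they are.

Things in the scene. Friction and masses are not known exactly. Their poses are not given: they have to be found in the camera images.
- bar_center (a point): Centre of the loose plain steel bar, 62 mm long (its own y axis), 19 mm wide (x) and 13 mm high (z), 0.08 to 0.17 kg, lying flat on the open bench to the right of the jig. This point is half-way up, 6.5 mm above its underside. Either end may lead.
- jig: Bar jig screwed to the bench: dark steel base plate 185 x 110 mm (x = -60 to 125 mm), two hinge posts, and an aluminium head at the far end. Origin at bench level, midway between the posts; x points along the way in (away from the robot), y left, z up. The bar slides on the base's flat top, the floor, at z = 10 mm. Over 25 N on any part of the jig is too much.
- gate_middle (a point): Middle of the gateway, on the jig's floor (jig x = 0, z = 10 mm). Posts 10 mm thick and 30 mm high stand 43.5 mm to either side, 77 mm clear between them; two brass leaves meet here. From here to the head the sides are open.
- slot_mouth (a point): Where the cover of the slot begins, on the floor and the slot's middle line (jig x = 78 mm, z = 10 mm). The head is 62 mm wide, its top 22 mm over the floor, its mouth flared from x = 72 mm (28 mm wide there), so fingers beside the bar must stay short of that: hold the bar in its rear third. The slot is 21 mm wide from x = 80 mm on; its ceiling is 17 mm above the floor.
- stop_screw: Brass clamp screw, 16 mm wide, on the head, fixed (jig x = 105 mm, origin at its foot); not handled. It carries the sprung buffer hidden in the slot, whose face stands at jig x = 93 to 105 mm, different each time, only to be felt. It gives from 2 N on, 2 N more per mm, for 6 mm, then is solid; released, it pushes the bar back by as much as it had given.
- gate_left (a joint): Angle of the left gate leaf: brass plate 40 x 22 mm, 3 mm thick, 2 to 24 mm above the floor, hinged upright at jig x = 0, y = +42 mm. 0 = shut; grows to 2.5 rad swinging inward, away from the robot; sprung shut (0.015 N m shut, 0.04 at 1 rad). It leans on bar and fingers as they pass. It can shut once the bar's rear end is 24 mm past the gate (31 mm or more at the buffer).
- gate_right (a joint): The same for the right leaf, hinged at y = -42 mm; also grows as it swings inward.
- beeswax: Round cake of beeswax, 44 mm across and 22 mm high, loose, a bystander; origin at the middle of its underside.
- wood_ring_clamp: Wooden ring clamp, 36 x 110 x 21 mm, loose, a bystander; origin at the middle of its underside.
There are look-alikes about, which are no part of the job. There is more than one size of the part that bears bar_center; the job needs the smaller.

How it is judged:
By the outcome, as a careful person would: the job done as asked, in the order asked, and still so for the second after the job is handed in, with the robot touching nothing.
It also fails if it takes over 64 s, if anything falls off the work surface, if the arm or the gripper's body presses on something with over 40 N, if the wrist force passes 120 N, or if a joint passes its speed limit or range.

## Working session

There is one attempt and no reset: what is moved stays moved. The work goes in short steps, Python scripts to look and compute and a shell command to move; the robot and the scene stay as the last step left them, time stands still between calls to the robot, and variables do not carry over. Pictures are saved under pics/ and viewed, on a budget of 10 in all, crops included, one or two more only if the job needs it, and the job is handed in when it is done.

```bash
mkdir -p pics; cat > h.py <<'E'
import numpy as np, cv2
from bench import bot, vision
from scipy.spatial.transform import Rotation as R
def pix2w(name,uv,z):
    c=vision.calibration(name); K=np.array(c["mtx"],float); d=np.array(c["dist_coeffs"],float)
    Rm=cv2.Rodrigues(np.array(c["rvec"],float))[0]; t=np.array(c["tvec"],float).ravel()
    n=cv2.undistortPoints(np.array(uv,float).reshape(-1,1,2),K,d).reshape(-1,2)
    C=-Rm.T@t; D=np.c_[n,np.ones(len(n))]@Rm
    z=np.broadcast_to(z,len(n))
    return C+D*((z-C[2])/D[:,2])[:,None]
def w2pix(name,P):
    c=vision.calibration(name)
    return cv2.projectPoints(np.array(P,float).reshape(-1,1,3),np.array(c["rvec"],float),np.array(c["tvec"],float),np.array(c["mtx"],float),np.array(c["dist_coeffs"],float))[0].reshape(-1,2)
E
python3 - <<'E'
from h import *
for n in("top","side"):
    im=vision.snapshot(n); cv2.imwrite(f"pics/{n}0.png",im)
s=bot.observe();print({k:np.round(v,3) for k,v in s.items()},bot.tip_reach)
E
```

```text
{'time': np.float64(0.1), 'joint_pos': array([ 1.159,  0.629,  0.038,  1.518, -0.027,  0.996, -0.02 ]), 'qd': array([-0.001, -0.003,  0.   , -0.003,  0.001,  0.   ,  0.   ]), 'joint_torque': array([ 2.0000e-03, -5.5079e+01,  1.1470e+00, -1.8712e+01, -5.2000e-02,
        1.9000e-02,  0.0000e+00]), 'tcp_pos': array([ 0.22 , -0.611,  0.224]), 'ee_rot': array([-3.14 ,  0.   ,  0.346]), 'force': array([-0.182,  0.239, -0.411]), 'wrist_torque': array([ 0.009,  0.027, -0.012]), 'gripper_width': np.float64(1.0)} 0.019
```

View pics/top0.png

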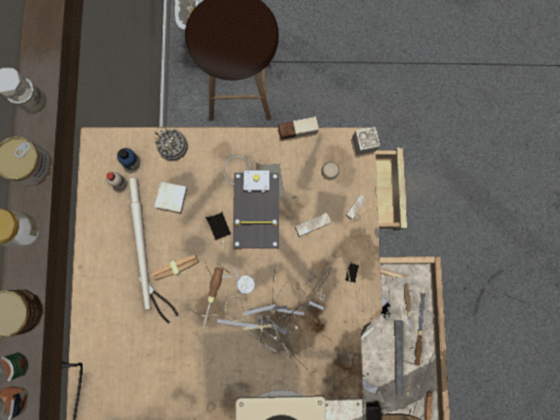

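View pics/side0.png

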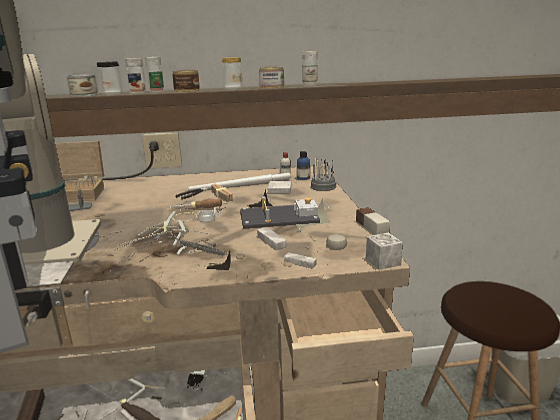

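The top view shows the jig around (256,210) and two bars, a longer one at (313,225) and a shorter one at (356,207). I'll enlarge this area.

```bash
python3 - <<'E'
from h import *
im=cv2.imread("pics/top0.png")[150:260,225:380]
cv2.imwrite("pics/top0c.png",cv2.resize(im,None,fx=5,fy=5,interpolation=cv2.INTER_CUBIC))
im=cv2.imread("pics/side0.png")[185:275,230:350]
cv2.imwrite("pics/side0c.png",cv2.resize(im,None,fx=6,fy=6,interpolation=cv2.INTER_CUBIC))
print(pix2w("top",[[313,225],[356,207],[256,222]],.013), w2pix("top",[[0,0,0],[.22,-.612,.224]]))
E
```

```text
[[ 0.50038272 -0.08345131  0.013     ]
 [ 0.54378529 -0.18921886  0.013     ]
 [ 0.50844084  0.05349884  0.013     ]] [[280.22723038 442.92917733]
 [601.02294852 354.93685238]]
```

View pics/top0c.png

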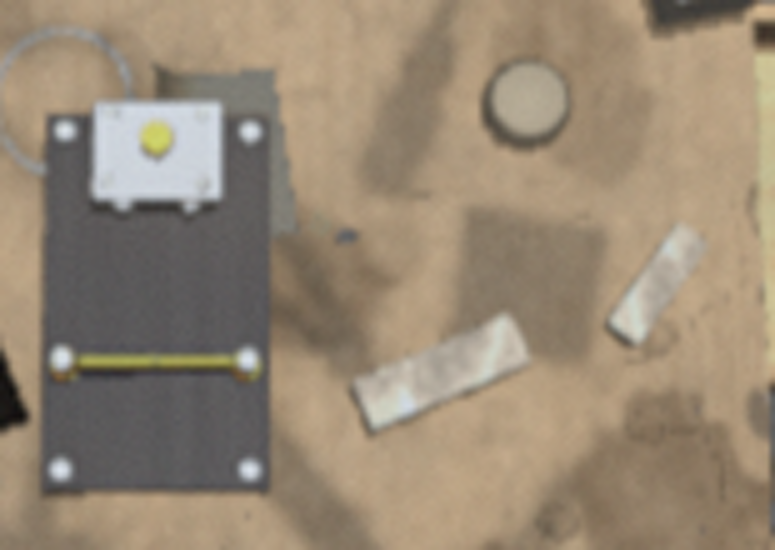

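View pics/side0c.png

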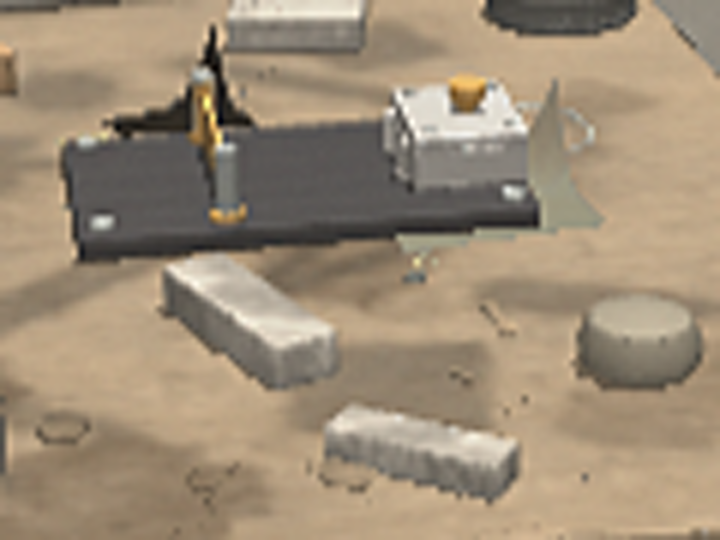

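The crop shows the short bar's top corners at about (682,222), (708,242), (634,347) and (608,325). It also shows the jig plate corners, the post tops and the head.

```bash
cat >> h.py <<'E'
def crop(p,x0,y0,f): return (np.array(p,float)+.5)/f-.5+[x0,y0]
E
python3 - <<'E'
from h import *
C=lambda p:crop(p,225,150,5)
def rect(n,p,z):
    w=pix2w("top",C(p),z); m=w[:,:2].mean(0)
    e=np.linalg.norm(np.roll(w,-1,0)-w,axis=1)
    print(n,m.round(4),"sides",e.round(4)); return w
b=rect("bar",[(682,222),(708,242),(634,347),(608,325)],.013)
d=(b[0]+b[1]-b[2]-b[3]);print("bar axis deg",np.degrees(np.arctan2(d[1],d[0])))
rect("big",[(510,313),(530,357),(374,433),(354,384)],.02)
p=rect("plate",[(47,115),(268,115),(268,492),(43,490)],.01)
d=(p[0]+p[1]-p[2]-p[3]);print("jig yaw",np.degrees(np.arctan2(d[1],d[0])), np.degrees(np.arctan2(*( (p[0]-p[1])[[0,1]]*[-1,1]))))
print("posts",pix2w("top",C([(61,358),(248,358)]),.04))
h=rect("head",[(93,101),(221,101),(222,200),(93,200)],.032)
print("screw",pix2w("top",C([(157,138)]),.042))
print("gate",pix2w("top",C([(155,361)]),.034))
S=lambda p:crop(p,230,185,6)
print("side bar",pix2w("side",S([(350,405),(520,437),(497,470),(328,432)]),.013).round(4))
print("side posts",pix2w("side",S([(201,75),(228,147)]),.04).round(4))
print("side head",pix2w("side",S([(392,88),(503,82),(530,130),(413,140)]),.032).round(4))
print("side plate", pix2w("side",S([(62,145),(82,248),(540,210)]),.01).round(4))
E
```

```text
bar [ 0.5454 -0.1898] sides [0.0159 0.064  0.0164 0.0633]
bar axis deg -36.6828738838515
big [ 0.5022 -0.0829] sides [0.0232 0.0837 0.0253 0.0829]
plate [0.5386 0.0537] sides [0.1079 0.1845 0.1072 0.1829]
jig yaw -0.43060270421233393 -0.11783917317925846
posts [[0.5071497  0.09769496 0.04      ]
 [0.50666071 0.01040888 0.04      ]]
head [0.6079 0.0527] sides [0.0612 0.0483 0.0613 0.0483]
screw [[0.61157464 0.05266874 0.042     ]]
gate [[0.50625568 0.05400526 0.034     ]]
side bar [[ 0.5244 -0.1644  0.013 ]
 [ 0.5752 -0.1972  0.013 ]
 [ 0.563  -0.2178  0.013 ]
 [ 0.5141 -0.1823  0.013 ]]
side posts [[0.5042 0.0955 0.04  ]
 [0.5053 0.0108 0.04  ]]
side head [[0.5838 0.0851 0.032 ]
 [0.631  0.0828 0.032 ]
 [0.6295 0.0255 0.032 ]
 [0.5813 0.024  0.032 ]]
side plate [[ 0.4446  0.1034  0.01  ]
 [ 0.4452 -0.0081  0.01  ]
 [ 0.6267 -0.0053  0.01  ]]
```

The sizes check out: short bar 64 x 16 and long bar 83 x 24. Top and side views agree within about 2 mm. I'll grip the short bar 19 mm behind its centre, at the end nearer the robot.

```bash
cat >> h.py <<'E'
def go(x,y,z,yawdeg):
    s=bot.observe(); R0=R.from_euler("xyz",s["ee_rot"])
    R1=R.from_euler("xyz",[np.pi,0,np.radians(yawdeg)])
    print("t %.2f"%s["time"],"shift",(R0.inv().apply(np.array([x,y,z])-s["tcp_pos"])).round(4),"turn",(R0.inv()*R1).as_rotvec().round(4),
      "tcp",s["tcp_pos"].round(4),"rot",s["ee_rot"].round(3),"F",s["force"].round(1),"w",round(float(s["gripper_width"]),3))
E
python3 -c "
from h import *
go(.530,-.178,.12,-36.7)"
```

```text
t 0.10 shift [ 0.4383 -0.3021  0.1042] turn [-1.600e-03  9.000e-04  9.863e-01] tcp [ 0.2201 -0.611   0.2236] rot [-3.14   0.     0.346] F [-0.2  0.2 -0.4] w 1.0
```

```bash
python3 -m pendant '[[0.03,-0.02,0,0,0,0.08],[0.075,-0.052,0,0,0,0.2],[0.125,-0.086,0,0,0,0.33],[0.175,-0.12,0.01,0,0,0.46],[0.225,-0.155,0.02,0,0,0.6],[0.275,-0.19,0.035,0,0,0.74],[0.325,-0.224,0.05,0,0,0.86],[0.375,-0.258,0.07,0,0,0.95],[0.415,-0.286,0.09,0,0,0.986],[0.438,-0.302,0.104,0,0,0.986]]' 0
python3 - <<'E'
from h import *
im=vision.snapshot("top")[180:250,300:400]
cv2.imwrite("pics/top1.png",cv2.resize(im,None,fx=7,fy=7,interpolation=cv2.INTER_CUBIC))
go(.530,-.178,.021,-36.7)
E
```

```text
time: 1.35
tcp_pos: [0.5312, -0.1753, 0.1191]
ee_rot: [-3.141, 0.002, -0.636]
force: [-0.6, -1.1, -0.6]
gripper_width: 0.997
t 1.40 shift [0.0023 0.0068 0.0965] turn [-0.0023  0.0042  0.0082] tcp [ 0.5324 -0.1716  0.1175] rot [-3.139  0.004 -0.632] F [ 1.4  2.1 -1.5] w 1.004
```

View pics/top1.png

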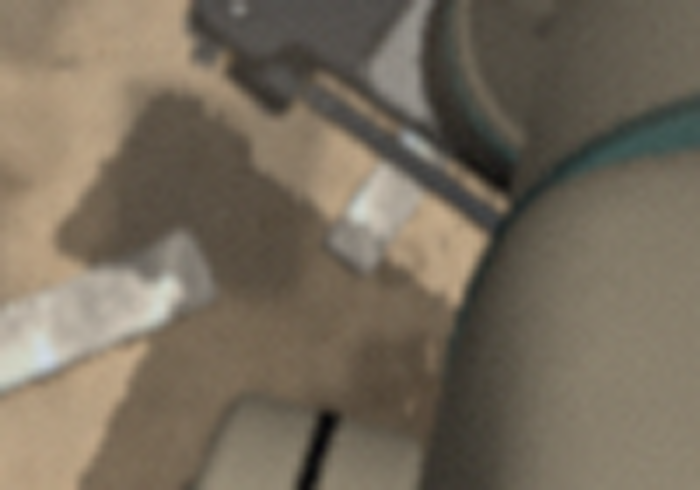

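The arm and gripper hide the far half of the bar, but the near half at (375,215) lies between the open jaws. The arm is still settling, so I'll descend slowly.

```bash
python3 -m pendant '[[0,0,0.005,0,0,0],[0,0,0.02,0,0,0],[0,0,0.035,0,0,0],[0,0,0.05,0,0,0],[0,0,0.065,0,0,0],[0,0,0.075,0,0,0],[0,0,0.08,0,0,0],[0,0,0.08,0,0,0],[0,0,0.08,0,0,0],[0,0,0.08,0,0,0]]' 0
python3 - <<'E'
from h import *
go(.530,-.178,.0215,-36.7)
E
```

```text
time: 2.65
tcp_pos: [0.5304, -0.179, 0.0409]
ee_rot: [-3.141, -0.001, -0.64]
force: [-0.5, -0.4, 0.2]
gripper_width: 1.0
t 2.65 shift [-0.001  -0.0005  0.0194] turn [-0.0004 -0.0009  0.0005] tcp [ 0.5304 -0.179   0.0409] rot [-3.141e+00 -1.000e-03 -6.400e-01] F [-0.5 -0.4  0.2] w 1.0
```

```bash
python3 -m pendant '[[0,0,0.008,0,0,0],[0,0,0.015,0,0,0],[0,0,0.0185,0,0,0],[0,0,0.0192,0,0,0],[0,0,0.0192,0,0,0],[0,0,0.0192,0,0,0],[0,0,0.0192,0,0,0],[0,0,0.0192,0,0,0],[0,0,0.0192,0,0,0],[0,0,0.0192,0,0,0]]' 0
python3 -m pendant '[[0,0,0,0,0,0],[0,0,0,0,0,0],[0,0,0,0,0,0],[0,0,0,0,0,0],[0,0,0,0,0,0],[0,0,0,0,0,0],[0,0,0,0,0,0],[0,0,0,0,0,0],[0,0,0,0,0,0],[0,0,0,0,0,0]]' 1
python3 - <<'E'
from h import *
go(.4755,.0538,.09,-.4)
print(bot.observe()["gripper_width"]*94)
E
```

```text
time: 3.9
tcp_pos: [0.5301, -0.1789, 0.0213]
ee_rot: [-3.142, -0.0, -0.64]
force: [-0.1, -0.1, -0.2]
gripper_width: 1.002
time: 5.15
tcp_pos: [0.5301, -0.1789, 0.0213]
ee_rot: [-3.142, -0.0, -0.64]
force: [0.4, -0.9, -0.3]
gripper_width: 0.198
t 5.15 shift [-0.1828 -0.154  -0.0687] turn [-0.000e+00 -1.000e-04 -6.332e-01] tcp [ 0.5301 -0.1789  0.0213] rot [-3.142 -0.    -0.64 ] F [ 0.4 -0.9 -0.3] w 0.198
18.599069078606462
```

The bar is gripped: the opening reads 18.6 mm against the bar's 19 mm. Next I lift it and carry it over the jig mouth, with its front end planned 4 mm short of the gate.

```bash
python3 -m pendant '[[0,0,-0.01,0,0,0],[0,0,-0.03,0,0,0],[0,0,-0.055,0,0,0],[-0.005,-0.003,-0.067,0,0,-0.02],[-0.02,-0.014,-0.069,0,0,-0.08],[-0.05,-0.035,-0.069,0,0,-0.18],[-0.09,-0.063,-0.069,0,0,-0.3],[-0.13,-0.09,-0.069,0,0,-0.43],[-0.165,-0.115,-0.069,0,0,-0.54],[-0.185,-0.129,-0.069,0,0,-0.6]]' 1
python3 -m pendant '[[-0.011,-0.008,0,0,0,-0.02],[-0.0155,-0.0105,0,0,0,-0.033],[-0.0165,-0.0112,0,0,0,-0.0332],[-0.0165,-0.0112,0,0,0,-0.0332],[-0.0165,-0.0112,0,0,0,-0.0332],[-0.0165,-0.0112,0,0,0,-0.0332],[-0.0165,-0.0112,0,0,0,-0.0332],[-0.0165,-0.0112,0,0,0,-0.0332],[-0.0165,-0.0112,0,0,0,-0.0332],[-0.0165,-0.0112,0,0,0,-0.0332]]' 1
python3 - <<'E'
from h import *
im=vision.snapshot("top")[150:270,200:330]
cv2.imwrite("pics/top2.png",cv2.resize(im,None,fx=5,fy=5,interpolation=cv2.INTER_CUBIC))
im=vision.snapshot("side")[160:250,220:340]
cv2.imwrite("pics/side2.png",cv2.resize(im,None,fx=6,fy=6,interpolation=cv2.INTER_CUBIC))
go(.452,.0542,.09,-.4)
E
```

```text
time: 6.4
tcp_pos: [0.4561, 0.0387, 0.0897]
ee_rot: [-3.14, 0.003, -0.031]
force: [0.9, 0.4, -0.8]
gripper_width: 0.198
time: 7.65
tcp_pos: [0.4427, 0.0469, 0.0903]
ee_rot: [-3.142, -0.0, -0.007]
force: [-0.2, 0.1, -1.1]
gripper_width: 0.201
t 7.75 shift [ 0.0092 -0.0074  0.0003] turn [-0. -0. -0.] tcp [0.4427 0.0469 0.0903] rot [-3.142 -0.    -0.007] F [ 0.6  0.1 -1.4] w 0.201
```

View pics/top2.png

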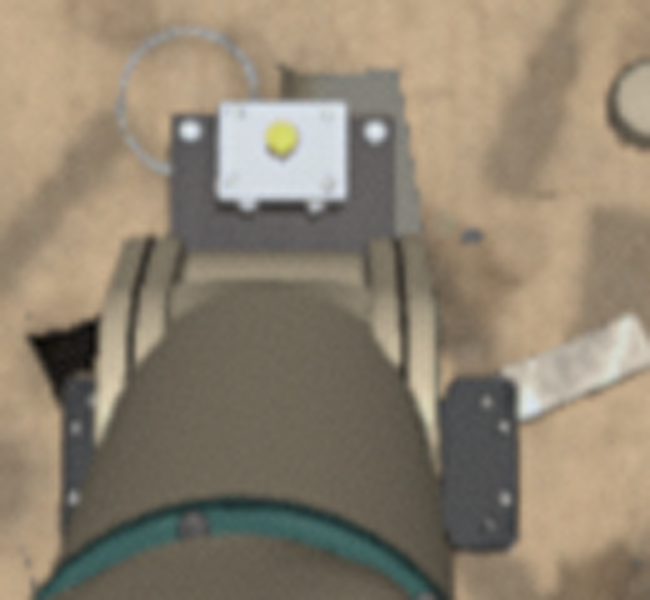

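View pics/side2.png

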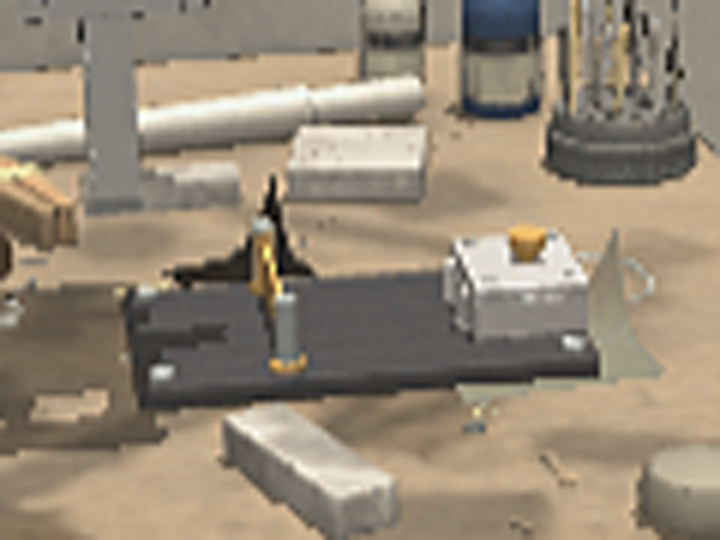

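The side view shows the near finger at columns 85–138 and the bar level, sticking out to column 240 (front end, rows 167–205). I'll work out where its tip is.

```bash
python3 - <<'E'
from h import *
S=lambda p:crop(p,220,160,6)
print(pix2w("side",S([(240,167),(240,205)]),[.0822,.0695]).round(4))
t=[[.0427+.4+.050,.0469+dy,z] for dy in(-.0095,.0095) for z in(.0695,.0825)]
print((w2pix("side",t)-[220,160])*6)
go(.452,.0542,.09,-.4)
E
```

```text
[[0.492  0.0483 0.0822]
 [0.4905 0.039  0.0695]]
[[243.41567148 203.41143204]
 [242.20918009 172.31829362]
 [238.40434404 187.99098488]
 [237.19543897 157.3391424 ]]
t 7.75 shift [ 0.0092 -0.0074  0.0003] turn [-0. -0. -0.] tcp [0.4427 0.0469 0.0903] rot [-3.142 -0.    -0.007] F [ 0.6  0.1 -1.4] w 0.201
```

The bar tip is 50 mm ahead of the TCP, as planned. I'll align it and lower it.

```bash
python3 -m pendant '[[0.005,-0.004,0,0,0,0],[0.0092,-0.007,0.005,0,0,0],[0.0092,-0.007,0.015,0,0,0],[0.0092,-0.007,0.028,0,0,0],[0.0092,-0.007,0.039,0,0,0],[0.0092,-0.007,0.047,0,0,0],[0.0092,-0.007,0.052,0,0,0],[0.0092,-0.007,0.054,0,0,0],[0.0092,-0.007,0.054,0,0,0],[0.0092,-0.007,0.054,0,0,0]]' 1
python3 -m pendant '[[0,0,0.001,0,0,0],[0,0,0.002,0,0,0],[0,0,0.003,0,0,0],[0,0,0.004,0,0,0],[0,0,0.0045,0,0,0],[0,0,0.005,0,0,0],[0,0,0.005,0,0,0],[0,0,0.005,0,0,0],[0,0,0.005,0,0,0],[0,0,0.005,0,0,0]]' 1
python3 - <<'E'
from h import *
go(.452,.0538,.0313,-.4)
E
```

```text
time: 9.0
tcp_pos: [0.4522, 0.0538, 0.0365]
ee_rot: [-3.142, -0.001, -0.007]
force: [0.5, 0.2, -1.5]
gripper_width: 0.199
time: 10.25
tcp_pos: [0.452, 0.0538, 0.0313]
ee_rot: [-3.142, -0.0, -0.007]
force: [-0.4, 0.2, -1.4]
gripper_width: 0.199
t 10.25 shift [-0. -0. -0.] turn [-0.     -0.0001 -0.0001] tcp [0.452  0.0538 0.0313] rot [-3.142 -0.    -0.007] F [-0.4  0.2 -1.4] w 0.199
```

```bash
python3 -m pendant '[[0,0,0.0002,0,0,0],[0,0,0.0004,0,0,0],[0,0,0.0006,0,0,0],[0,0,0.0006,0,0,0],[0,0,0.0006,0,0,0],[0,0,0.0006,0,0,0],[0,0,0.0006,0,0,0],[0,0,0.0006,0,0,0],[0,0,0.0006,0,0,0],[0,0,0.0006,0,0,0]]' 1
python3 - <<'E'
from h import *
go(.452,.0538,.0313,-.4)
E
```

```text
time: 11.5
tcp_pos: [0.452, 0.0538, 0.0312]
ee_rot: [-3.141, -0.0, -0.007]
force: [-0.8, -0.5, 6.9]
gripper_width: 0.201
t 11.50 shift [ 0.     -0.     -0.0001] turn [-0.0002 -0.0003 -0.0002] tcp [0.452  0.0538 0.0312] rot [-3.141 -0.    -0.007] F [-0.8 -0.5  6.9] w 0.201
```

The floor is felt at TCP z = 31.2 mm. I ease the pressure off and push slowly through the leaves, stopping short of the head.

```bash
python3 -m pendant '[[0,0,-0.0003,0,0,0],[0,0,-0.0005,0,0,0],[0.002,0,-0.0005,0,0,0],[0.006,0,-0.0005,0,0,0],[0.011,0,-0.0005,0,0,0],[0.017,0,-0.0005,0,0,0],[0.022,0,-0.0005,0,0,0],[0.026,0,-0.0005,0,0,0],[0.028,0,-0.0005,0,0,0],[0.028,0,-0.0005,0,0,0]]' 1
python3 -m pendant '[[0.003,0,0,0,0,0],[0.007,0,0,0,0,0],[0.012,0,0,0,0,0],[0.017,0,0,0,0,0],[0.022,0,0,0,0,0],[0.027,0,0,0,0,0],[0.032,0,0,0,0,0],[0.036,0,0,0,0,0],[0.038,0,0,0,0,0],[0.038,0,0,0,0,0]]' 1
python3 - <<'E'
from h import *
im=vision.snapshot("side")[180:240,250:340]
cv2.imwrite("pics/side3.png",cv2.resize(im,None,fx=8,fy=8,interpolation=cv2.INTER_CUBIC))
go(.518,.0533,.0312,-.4)
E
```

```text
time: 12.75
tcp_pos: [0.4724, 0.0536, 0.0312]
ee_rot: [-3.141, 0.014, -0.006]
force: [-12.1, 0.0, 18.1]
gripper_width: 0.202
time: 14.0
tcp_pos: [0.5113, 0.0534, 0.0311]
ee_rot: [-3.141, 0.013, -0.007]
force: [-12.1, -0.4, 16.4]
gripper_width: 0.201
t 14.05 shift [ 0.0068  0.0001 -0.0002] turn [-0.0003  0.0129  0.0005] tcp [0.5112 0.0535 0.0311] rot [-3.141  0.013 -0.006] F [-11.2  -0.2  17.1] w 0.202
```

View pics/side3.png

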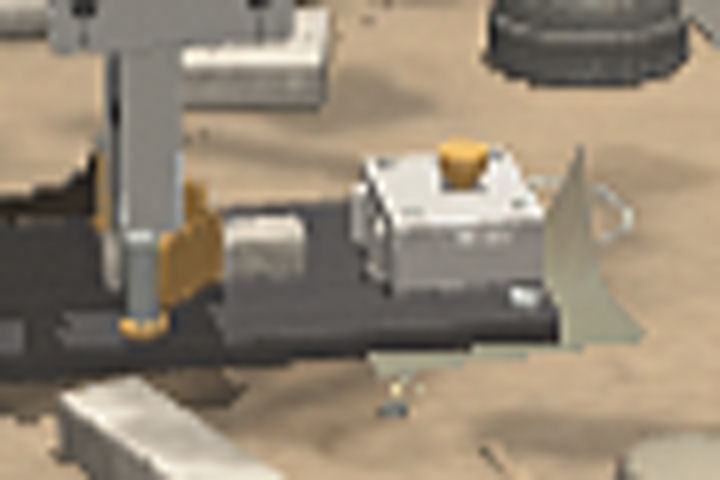

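The bar is through the leaves (leaf edge at about (190,240), bar tip at (300,250)). It is dragging, though, with 17 N down on the floor, so I lift the command slightly before going on.

```bash
python3 -m pendant '[[0,0,-0.0003,0,0,0],[0,0,-0.0006,0,0,0],[0,0,-0.0009,0,0,0],[0,0,-0.001,0,0,0],[0,0,-0.001,0,0,0],[0,0,-0.001,0,0,0],[0,0,-0.001,0,0,0],[0,0,-0.001,0,0,0],[0,0,-0.001,0,0,0],[0,0,-0.001,0,0,0]]' 1
python3 - <<'E'
from h import *
go(.518,.0533,.0312,-.4)
E
```

```text
time: 15.3
tcp_pos: [0.5181, 0.0533, 0.0322]
ee_rot: [-3.142, -0.0, -0.007]
force: [-2.6, -0.4, -3.1]
gripper_width: 0.199
t 15.30 shift [-0.0001  0.      0.001 ] turn [-0.     -0.0003 -0.0001] tcp [0.5181 0.0533 0.0322] rot [-3.142 -0.    -0.007] F [-2.6 -0.4 -3.1] w 0.199
```

```bash
python3 -m pendant '[[0.001,0,0.0002,0,0,0],[0.003,0,0.0004,0,0,0],[0.005,0,0.0005,0,0,0],[0.007,0,0.0005,0,0,0],[0.009,0,0.0005,0,0,0],[0.011,0,0.0005,0,0,0],[0.013,0,0.0005,0,0,0],[0.015,0,0.0005,0,0,0],[0.016,0,0.0005,0,0,0],[0.016,0,0.0005,0,0,0]]' 1
python3 - <<'E'
from h import *
go(.534,.0532,.0317,-.4)
E
```

```text
time: 16.55
tcp_pos: [0.5347, 0.0533, 0.0318]
ee_rot: [-3.142, -0.001, -0.007]
force: [-1.2, 0.1, -0.6]
gripper_width: 0.199
t 16.55 shift [-0.0007  0.0001  0.0001] turn [-0.     -0.0015 -0.    ] tcp [0.5347 0.0533 0.0318] rot [-3.142e+00 -1.000e-03 -7.000e-03] F [-1.2  0.1 -0.6] w 0.199
```

Forces are low. I go on into the slot, 9 mm, slowly.

```bash
python3 -m pendant '[[0.001,0,0,0,0,0],[0.002,0,0,0,0,0],[0.003,0,0,0,0,0],[0.004,0,0,0,0,0],[0.005,0,0,0,0,0],[0.006,0,0,0,0,0],[0.007,0,0,0,0,0],[0.008,0,0,0,0,0],[0.009,0,0,0,0,0],[0.009,0,0,0,0,0]]' 1
python3 - <<'E'
from h import *
go(.543,.0532,.0317,-.4)
E
```

```text
time: 17.8
tcp_pos: [0.5432, 0.0532, 0.0317]
ee_rot: [-3.142, -0.0, -0.007]
force: [-0.4, 0.6, -0.8]
gripper_width: 0.201
t 17.80 shift [-0.0002 -0.      0.    ] turn [-0.     -0.0004 -0.    ] tcp [0.5432 0.0532 0.0317] rot [-3.142 -0.    -0.007] F [-0.4  0.6 -0.8] w 0.201
```

```bash
python3 -m pendant '[[0.001,0,0,0,0,0],[0.002,0,0,0,0,0],[0.003,0,0,0,0,0],[0.004,0,0,0,0,0],[0.005,0,0,0,0,0],[0.006,0,0,0,0,0],[0.006,0,0,0,0,0],[0.006,0,0,0,0,0],[0.006,0,0,0,0,0],[0.006,0,0,0,0,0]]' 1
python3 -m pendant '[[0.0005,0,0,0,0,0],[0.001,0,0,0,0,0],[0.0015,0,0,0,0,0],[0.002,0,0,0,0,0],[0.0025,0,0,0,0,0],[0.003,0,0,0,0,0],[0.003,0,0,0,0,0],[0.003,0,0,0,0,0],[0.003,0,0,0,0,0],[0.003,0,0,0,0,0]]' 1
```

```text
time: 19.05
tcp_pos: [0.5492, 0.0531, 0.0317]
ee_rot: [3.142, -0.0, -0.007]
force: [-0.3, -0.8, -1.2]
gripper_width: 0.194
time: 20.3
tcp_pos: [0.552, 0.0531, 0.0317]
ee_rot: [-3.142, -0.0, -0.007]
force: [-0.2, -0.0, -1.1]
gripper_width: 0.202
```

```bash
python3 -m pendant '[[0.0005,0,0,0,0,0],[0.001,0,0,0,0,0],[0.0015,0,0,0,0,0],[0.002,0,0,0,0,0],[0.0025,0,0,0,0,0],[0.003,0,0,0,0,0],[0.003,0,0,0,0,0],[0.003,0,0,0,0,0],[0.003,0,0,0,0,0],[0.003,0,0,0,0,0]]' 1
```

```text
time: 21.55
tcp_pos: [0.5548, 0.0531, 0.0317]
ee_rot: [-3.142, 0.0, -0.007]
force: [-0.7, 0.3, 0.6]
gripper_width: 0.195
```

```bash
python3 -m pendant '[[0.0005,0,0,0,0,0],[0.001,0,0,0,0,0],[0.0015,0,0,0,0,0],[0.002,0,0,0,0,0],[0.002,0,0,0,0,0],[0.002,0,0,0,0,0],[0.002,0,0,0,0,0],[0.002,0,0,0,0,0],[0.002,0,0,0,0,0],[0.002,0,0,0,0,0]]' 1
```

```text
time: 22.8
tcp_pos: [0.5564, 0.0531, 0.0315]
ee_rot: [3.142, 0.001, -0.007]
force: [-5.3, 0.1, -0.1]
gripper_width: 0.198
```

The buffer is felt: 5 N with about 1.5 mm of give. I press slightly more and hold.

```bash
python3 -m pendant '[[0.0004,0,0,0,0,0],[0.0008,0,0,0,0,0],[0.001,0,0,0,0,0],[0.001,0,0,0,0,0],[0.001,0,0,0,0,0],[0.001,0,0,0,0,0],[0.001,0,0,0,0,0],[0.001,0,0,0,0,0],[0.001,0,0,0,0,0],[0.001,0,0,0,0,0]]' 1
python3 -m pendant '[[0,0,0,0,0,0],[0,0,0,0,0,0],[0,0,0,0,0,0],[0,0,0,0,0,0],[0,0,0,0,0,0],[0,0,0,0,0,0],[0,0,0,0,0,0],[0,0,0,0,0,0],[0,0,0,0,0,0],[0,0,0,0,0,0]]' 1
```

```text
time: 24.05
tcp_pos: [0.5569, 0.0531, 0.0315]
ee_rot: [-3.142, 0.002, -0.007]
force: [-6.8, 0.9, 0.8]
gripper_width: 0.196
time: 25.3
tcp_pos: [0.5569, 0.0531, 0.0315]
ee_rot: [3.142, 0.002, -0.007]
force: [-5.9, -0.1, 1.2]
gripper_width: 0.198
```

Steady at about 6 N for over a second. I open just enough to clear the bar (28 mm), then lift straight up.

```bash
python3 -m pendant '[[0,0,0,0,0,0],[0,0,0,0,0,0],[0,0,0,0,0,0],[0,0,0,0,0,0],[0,0,0,0,0,0],[0,0,0,0,0,0],[0,0,0,0,0,0],[0,0,0,0,0,0],[0,0,0,0,0,0],[0,0,0,0,0,0]]' 0.7
python3 -m pendant '[[0,0,-0.001,0,0,0],[0,0,-0.004,0,0,0],[0,0,-0.009,0,0,0],[0,0,-0.015,0,0,0],[0,0,-0.022,0,0,0],[0,0,-0.032,0,0,0],[0,0,-0.045,0,0,0],[0,0,-0.065,0,0,0],[0,0,-0.085,0,0,0],[0,0,-0.1,0,0,0]]' 0.7
```

```text
time: 26.55
tcp_pos: [0.558, 0.0531, 0.0317]
ee_rot: [3.142, -0.0, -0.007]
force: [-0.9, -0.4, 1.0]
gripper_width: 0.301
time: 27.8
tcp_pos: [0.5583, 0.0531, 0.1332]
ee_rot: [-3.141, -0.001, -0.007]
force: [0.1, 0.7, -0.5]
gripper_width: 0.297
```

Clear. I back off towards the robot and up, to see the jig from above.

```bash
python3 -m pendant '[[0,0,-0.02,0,0,0],[-0.01,0.03,-0.05,0,0,0],[-0.03,0.08,-0.08,0,0,0],[-0.05,0.13,-0.1,0,0,0],[-0.06,0.18,-0.11,0,0,0],[-0.07,0.23,-0.11,0,0,0],[-0.08,0.28,-0.11,0,0,0],[-0.09,0.31,-0.11,0,0,0],[-0.09,0.33,-0.11,0,0,0],[-0.09,0.33,-0.11,0,0,0]]' 0.7
python3 - <<'E'
from h import *
a=vision.snapshot("top")[150:260,205:335]
b=vision.snapshot("side")[175:245,240:345]
cv2.imwrite("pics/full4.png",vision.snapshot("top"))
a=cv2.resize(a,(600,508),interpolation=cv2.INTER_CUBIC)[:300,100:420]
b=cv2.resize(b,None,fx=4.5,fy=4.5,interpolation=cv2.INTER_CUBIC)[:300]
h=np.zeros((300,a.shape[1]+b.shape[1],3),np.uint8);h[:a.shape[0],:a.shape[1]]=a;h[:b.shape[0],a.shape[1]:]=b
cv2.imwrite("pics/end4.png",h)
E
```

```text
time: 29.05
tcp_pos: [0.4659, -0.2771, 0.2418]
ee_rot: [3.141, -0.0, -0.009]
force: [-0.1, 0.6, 0.4]
gripper_width: 0.296
```

View pics/end4.png

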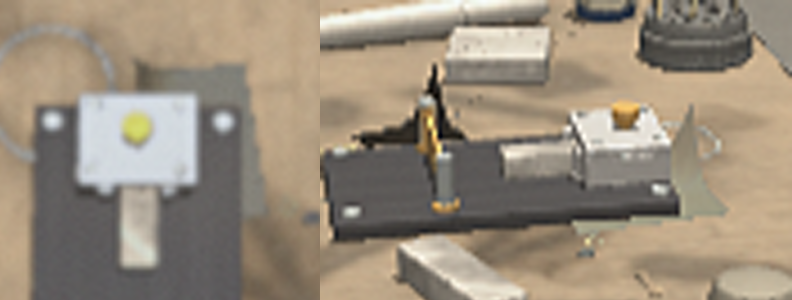

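The bar sits in the slot (rear end at about (140,268) in the left half), and the side view shows the leaves shut between the posts. One quick check of the rear end's position, then I'll hand in.

```bash
python3 - <<'E'
from h import *
p=crop([(121+100,268),(159+100,268)],205,150,600/130)
w=pix2w("top",p,.023); print(w.round(4),"rear jig x",(w[:,0].mean()-.506).round(4))
im=cv2.imread("pics/full4.png").astype(int); i0=cv2.imread("pics/top0.png").astype(int)
g=np.array(w2pix("top",[[.506,.035,.034],[.506,.07,.034]])).round().astype(int)
print("leaf line diff",[np.abs(im-i0)[v-3:v+4,u-3:u+4].mean().round(1) for u,v in g])
go(.4659,-.2771,.2418,-.4)
bot.close_job()
E
```

```text
[[0.5417 0.0616 0.023 ]
 [0.5416 0.042  0.023 ]] rear jig x 0.0356
leaf line diff [np.float64(3.0), np.float64(3.4)]
t 29.20 shift [-0.0005  0.0027 -0.0002] turn [-0.0013  0.      0.0025] tcp [ 0.4664 -0.2744  0.2416] rot [-3.14   0.    -0.004] F [-0.5  0.7  0.9] w 0.3
the job is handed in; nothing more can be done
```

The short bar is in the jig: I laid it flat in the mouth, pushed it through the gate leaves into the slot, and pressed it home. I handed the job in at about 29 s of the 64 s allowed.

- **Pressing home:** I felt the buffer with the bar's tip at about jig x = 99 mm. It gave about 2 mm, and I held roughly 6 N for over a second before letting go.
- **Final checks:** In the last pictures the bar's rear end is at about jig x = 36 mm (37 mm expected, at least 31 mm needed). The leaf line looks the same as in the starting picture, so the leaves are shut. The gripper is clear of everything.
- **Other things on the bench:** I kept well clear of them on every move. I did not check each one's position against the first picture.
- **What went less smoothly:** While passing through the leaves, the bar dragged on the floor. The readings there were about 17–18 N down and 12 N along, up to about 22 N combined and under the 25 N limit. Force was only read between moves, so a brief higher peak can't be ruled out. I raised the tool 1 mm and the force dropped to a few newtons for the rest of the way.

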